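# Empty the locked drop-bottom sample hopper

### The job

Empty the drop-bottom hopper into the tray under it. Pull the sprung selector knob up, turn it anticlockwise (seen from above) by about 75 degrees so that its tongue swings out of the way of the pin on the lever, and let it drop fully into its second notch; then pull the lever over towards the front, where the robot stands, until all three sample cups have fallen into the tray, and push it back until the trap door is fully shut and caught by its ball catch. Leave the knob in the second notch and do not disturb the beaker, dish, timer or pen.

Things in the scene. Friction and masses are not known exactly. Their poses are not given: they have to be found in the camera images.
- hopper: Bench hopper unit, screwed down. Origin on the worktop under the hopper's centre; x to its back, y to its left, z up. Base plate x -165..82, y -125..240 mm. Two white side plates (y = +-68 mm, 140 long) rise to z = 270; hopper 127 x 130 mm inside, clear front wall, trap door as its floor at z = 170, tray below. Left of it (+y): the trap lever, then a pillar with the selector knob
- knob_grip (a point): Centre of the selector knob's black bar grip, on its vertical axis, 232 mm high when down, 65 mm left of the lever's handle. Bar 14 mm thick (its y), 46 long (its x), from 21 mm below this point to 14 above; 44 mm round skirt below. Its x axis lies along bar and tongue (steel, reaches 90 mm out, 30 mm lower); locked, it points to the back, its end in front of a side pin on the lever, blocking it
- selector_lift (a joint): How far the knob is pulled up (m): 0 fully down in a notch, 0.020 upper stop. Its spring pulls down with 3 N at 0, 5 N at 0.020. A key under the knob sits in a notch 10 mm deep: lift 0.011 or more (0.015 is good) to clear it. Let go between the notches, the knob stays up at about 0.0095
- selector (a joint): Turn of the knob about the vertical (rad), anticlockwise from above positive: 0 in the first notch (locked), 1.31 in the second (lever free); about 0.1 play either way in a notch; stops at -0.22 and 1.53. Cannot leave a notch unless lifted. Turns easily (0.02 N m)
- trap (a joint): Angle of the trap door and its lever (rad): 0 shut, 1.30 fully open (stop). Opening moves the handle up and over to the front (-x). Blocked (springily) from about 0.06 while the knob is locked. Stiff hinge (0.14 N m): the empty door stays where left, the loaded one may sink open. A ball catch resists both ways round 0.12 with up to 8 N at the handle; below 0.07 it pulls the lever to 0
- lever_handle (a point): Grip point of the lever's handle, on its axis: a black round bar, 17 mm diameter, lying along the unit's y, free from 24 mm left (+y) of this point to 24 mm right of it, where the lever (10 mm round bar) comes up. 100 mm from the hinge axis, 247 mm high when shut. Shut, the lever leans back (+x) 0.64 rad from upright; fully open it leans forward 0.66 rad
- trap_hinge (a point): Point on the hinge axis of the trap (the axis runs along the unit's y) level with lever_handle's y, 167 mm above the worktop; axes as the unit's
- tray_floor (a point): Centre of the catch tray's floor, 14 mm above the worktop; the tray is 222 mm long (unit's x) and 130 mm wide (y) inside, its walls reach 60 mm above the worktop; axes as the unit's
- cup_0_mid (a point): Centre of a lidded sample cup, tapered, 47 mm across, 43 mm tall; at first it stands in the hopper on the trap door
- cup_1_mid (a point): Centre of the second sample cup, same size, also in the hopper
- cup_2_mid (a point): Centre of the third sample cup, same size, also in the hopper
- beaker: Bystander: plastic beaker 55 mm across, 69 mm tall, left of the unit; origin at its underside
- dish: Bystander: petri dish 69 mm across, 15 mm tall, right of the unit; origin at its underside
- timer: Bystander: flat timer 56 x 62 x 18 mm, left of the unit; origin at its underside
- pen: Bystander: marker pen 139 mm long, 13 mm thick, behind the unit on its left; origin at its underside
Mind the look-alikes: they are no part of the job. What is shaped like the part that bears cup_1_mid but pink is not meant.

How it is judged (in metres and radians):
On the way, in this order (a step that is already met when the one before it is completed fails the run):
1. the knob is pulled up clear of its notch (value of joint selector_lift above 0.0105 m), for 0.1 s.
2. the knob is turned and has dropped fully into its second notch, the trap still shut (value of joint selector above 1.1 rad and value of joint selector_lift below 0.003 m and value of joint trap below 0.1 rad), for 0.2 s.
3. the trap is swung well open and all three cups have fallen into the tray (value of joint trap above 0.5 rad and height (world z) of each of cup_0_mid, cup_1_mid, cup_2_mid below 0.095 m), for 0.1 s.
At the end, for the whole second after the job is handed in: The trap is shut in its catch (within 0.05 rad), the knob is down in its second notch (lift under 3 mm, turn above 1.1 rad), and all three cups lie inside the catch tray (value of joint trap below 0.05 rad and value of joint selector above 1.1 rad and value of joint selector_lift below 0.003 m and x of cup_0_mid in the frame of tray_floor between -0.113 and 0.113 m and y of cup_0_mid in the frame of tray_floor between -0.067 and 0.067 m and height (world z) of each of cup_0_mid, cup_1_mid, cup_2_mid below 0.095 m and x of cup_1_mid in the frame of tray_floor between -0.113 and 0.113 m and y of cup_1_mid in the frame of tray_floor between -0.067 and 0.067 m and x of cup_2_mid in the frame of tray_floor between -0.113 and 0.113 m and y of cup_2_mid in the frame of tray_floor between -0.067 and 0.067 m); the robot touches nothing.
It fails at once if the beaker is knocked more than 25 mm from its place (distance of beaker from where it was at the start of the episode above 0.025 m).
It fails at once if the dish is knocked more than 25 mm from its place (distance of dish from where it was at the start of the episode above 0.025 m).
It fails at once if the timer is knocked more than 25 mm from its place (distance of timer from where it was at the start of the episode above 0.025 m).
It fails at once if the pen is knocked more than 25 mm from its place (distance of pen from where it was at the start of the episode above 0.025 m).
It fails at once if the beaker is tipped (angle between beaker's own z axis and vertical above 0.5 rad).
It also fails if it takes over 56 s, if anything falls off the work surface, if the arm or the gripper's body presses on something with over 40 N, if the wrist force passes 120 N, or if a joint passes its speed limit or range.

### The arm

A 6-joint arm with a two-finger parallel gripper is mounted at the origin on a cart in front of the work surface, level with it; the furniture and walls round the work are solid. World frame = base frame: x ahead of the robot, y to its left, z up, the work surface at z = 0. Lengths are in mm, angles in rad, forces in N, time in s.
With the tool pointing down it reaches from about 350 to 875 mm from the base axis. Payload 4.2 kg.
Tool frame: the origin (TCP) lies on the centre line of the jaws, within the pads' length; the fingertips stand 22 mm ahead of it and the grasp point (between the pads) lies 3 mm ahead of it (arm.nose_length is the distance from the TCP to the fingertips, in mm); z points along the fingers, x is the direction in which the jaws open and shut, and the axes are right-handed (so a half turn about z gives the same grasp; the last joint's range is limited). The gripper opens to 85 mm and grips with 20 to 120 N. Pads are 22 mm wide; open, the fingers measure 114 mm over their backs; the gripper's body (76 mm by 85 mm) begins 54 mm behind the grasp point. The pads swing forward as they close: fully open they stand 13 mm farther back than shut.
Start: joints at [1.531, 0.385, 0.008, 0, -1.194, -0.259], TCP at [183.951, 597.295, 253.312] pointing down, gripper open.
Joint ranges: [-3.14, 3.14], [-1.21, 2.06], [-1.07, 1.41], [-3.16, 2.05], [-2.99, -0.16], [-3.1, 3.1]. Speed limits (rad/s): [2.79, 2.79, 3.14, 3.14, 3.14, 3.14].

### API

Orientations are given as a unit quaternion [x, y, z, w].
In Python, from bench import telemetry, get_image, workorder, nets, arm gives the robot as it stands.
- The arm moves only by the tool apply_moves, never from a script. Its argument "steps" is a list of rows, each an object with "hand": the opening, from 0 (shut) to 1 (fully open); "xyz": the shift along the tool's x, y, z in cm, a list of three; "delta_rot": the turn, a rotation vector about the tool's x, y, z in rad, a list of three. In form: [{"hand": hand, "xyz": [x, y, z], "delta_rot": [wx, wy, wz]}, ...]. A call has 1 to 12 rows; each row is the pose to reach, as a shift and turn from the pose commanded when the call began, along the tool's axes at that moment; what a row does not reach only later rows make up. A row lasts 1/12 s, in which the tool goes at most 41.7 mm and 7.16 degrees, less where a joint would pass 70% of its speed; a pose out of reach is approached as far as the arm can. A call with a gripper value outside its range is refused whole. The fingers move at their own pace and stop on an object; the grip force is fixed at half the most. Time passes only in rows, so rows that repeat a pose let the fingers close. It gives the time, the measured TCP pose, the force and the opening at its end, in the units of the state.
- telemetry.read_state(): the state, without advancing time (a new reading comes with each control period).
- get_image(name): name is "side" or "top" or "wrist"; returns a dict with "frame" (384x512x3 uint8, blue, green, red), "fx", "fy", "cx", "cy" (pixels), "origin" and "orientation" of the camera in the world. Camera axes: x right, y down, z forward; pixel columns grow to the right and rows downward; lengths in mm; the calibration is good to about 2 mm. A picture is of the moment at which its call begins. There is no depth.
- workorder.job_done(): hands the job in, once; it reports no verdict.
Trained networks look in a picture, given as the dict that the camera call returned (one of the last four; its "shot" number tells which), for a name from the list of things; names that differ only in an ending like _2 or _b are one class to them, and where a whole thing is asked for, a point or a joint stands for the part that bears it (a point fixed in the world has none). Each returns a list of dicts, best first, with "confidence" (0 to 1); they miss things now and then, are a little off and sometimes report something else, mostly with a low value. They report only what shows in the picture. A call takes as long as a camera call. They do not tell look-alikes from the thing itself.
- nets.recognise(picture, label): "xyz" ([x, y, z] in mm, in world coordinates, good to about 4 mm: the middle of the surface that is visible of it).
- nets.outline_of(picture, label): "pixels" (384x512 bool, what is visible of it).
- nets.pinpoint(picture, label): "xyz" ([x, y, z] in mm, in world coordinates, good to about 4 mm: a listed point, or the origin of a listed thing).
The state is a dict: "clock": time; "joints": joint angles; "joint_vel": joint speeds; "joint_efforts": joint torques, N m; "position": TCP position; "ee_rot": TCP orientation; "contact_force": force on the tool from outside, world axes, zero at the start; "wrist_torque": the same for the moment, N m; "gripper_width": finger opening in mm.
Only numpy, scipy, OpenCV 4.12 (cv2) and the standard library are available. Lean on these libraries where they do the work, as an engineer would, in place of code of your own. Each camera call takes 0.05 s, during which the arm holds its last target.

## Working session

There is one attempt and no reset: what is moved stays moved. The work goes in short steps, Python scripts to look and compute and a tool call to move; the robot and the scene stay as the last step left them, time stands still between calls to the robot, and variables do not carry over. Pictures are saved under pics/ and viewed, and the job is handed in when it is done.

Besides the shell and the picture viewer there is one more tool, called after ">>>" as name(argument=value, ...) on one line, values as JSON. apply_moves: Moves the arm, as the interface text tells. Its arguments: {"type":"object","properties":{"steps":{"type":"array"}},"required":["steps"]}

```bash
ls; mkdir -p pics; cat > h.py <<'E'
import numpy as np,cv2
from bench import telemetry,get_image,workorder,nets,arm
from scipy.spatial.transform import Rotation as R
def proj(p,P):
    r=R.from_quat(p["orientation"]).as_matrix()
    c=r.T@(np.array(P)-np.array(p["origin"]))
    return p["fx"]*c[0]/c[2]+p["cx"],p["fy"]*c[1]/c[2]+p["cy"]
def save(p,n,s=1.5):
    cv2.imwrite("pics/"+n,cv2.resize(p["frame"],None,fx=s,fy=s))
E
python3 - <<'E'
from h import *
s=telemetry.read_state(); print(s)
for c in ["side","top","wrist"]:
    p=get_image(c); save(p,c+"0.png"); print(c,p["origin"],p["orientation"],p["fx"])
    for l in ["hopper","knob_grip","lever_handle","trap_hinge","tray_floor","cup_0_mid","beaker","dish","timer","pen"]:
        print(l,[(np.round(d["xyz"]).tolist(),round(d["confidence"],2)) for d in nets.pinpoint(p,l)][:4])
E
```

```text
pics
{'clock': 0.0, 'joints': array([ 1.53059060e+00,  3.85554481e-01,  6.57972993e-03, -4.97695156e-04,
       -1.19400467e+00, -2.58593533e-01]), 'joint_vel': array([-7.38862266e-04, -1.90152488e-04, -3.37499674e-04,  1.90276620e-03,
       -1.01933595e-05, -9.77865283e-04]), 'joint_efforts': array([-2.42169881e-04, -3.92290986e+01,  1.88402635e+01,  4.18642849e+00,
       -4.65029996e-03, -2.88558489e-06]), 'position': array([183.80833707, 596.77739637, 252.20494614]), 'ee_rot': array([-5.93906877e-01,  8.04533017e-01, -7.06606178e-04, -8.63526900e-04]), 'contact_force': array([ 0.48007835,  0.15455289, -0.24618147]), 'wrist_torque': array([-0.04472104, -0.04660738, -0.01580462]), 'gripper_width': 85.39681431443604}
side [1249.03041722 -161.89685185  738.81762392] [ 0.70988876  0.55131083 -0.27601815 -0.34048244] 379.39046898005785
hopper [([501.0, -66.0, 2.0], 0.85)]
knob_grip [([507.0, 134.0, 229.0], 0.75), ([502.0, -67.0, 1.0], 0.56)]
lever_handle [([640.0, 62.0, 249.0], 0.97)]
trap_hinge [([571.0, 63.0, 165.0], 0.8)]
tray_floor [([454.0, -62.0, 16.0], 0.56)]
cup_0_mid []
beake
[... 215 characters left out ...]
+02 -7.40141222e-01  1.00581135e+03] [ 0.70637751 -0.70544415  0.04013699 -0.04205216] 350.58687717594313
hopper []
knob_grip [([506.0, 138.0, 232.0], 0.9)]
lever_handle [([634.0, 61.0, 248.0], 0.67)]
trap_hinge [([576.0, 67.0, 166.0], 0.75)]
tray_floor [([454.0, -64.0, 12.0], 0.95)]
cup_0_mid [([530.0, -36.0, 194.0], 0.61)]
beaker [([442.0, 234.0, 1.0], 0.68)]
dish [([422.0, -248.0, -0.0], 0.72)]
timer [([575.0, 216.0, -2.0], 0.7)]
pen [([664.0, 120.0, 5.0], 0.68)]
wrist [252.43451572 575.02480203 372.8416362 ] [-0.58796481  0.7962687   0.1143419  -0.08473173] 321.26329244574936
hopper []
knob_grip []
lever_handle []
trap_hinge []
tray_floor []
cup_0_mid []
beaker []
dish []
timer []
pen []
```

View pics/side0.png

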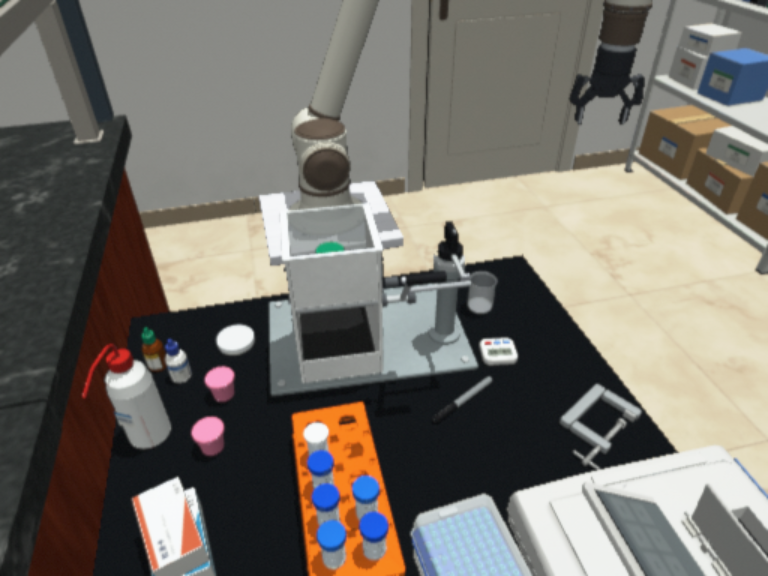

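View pics/top0.png

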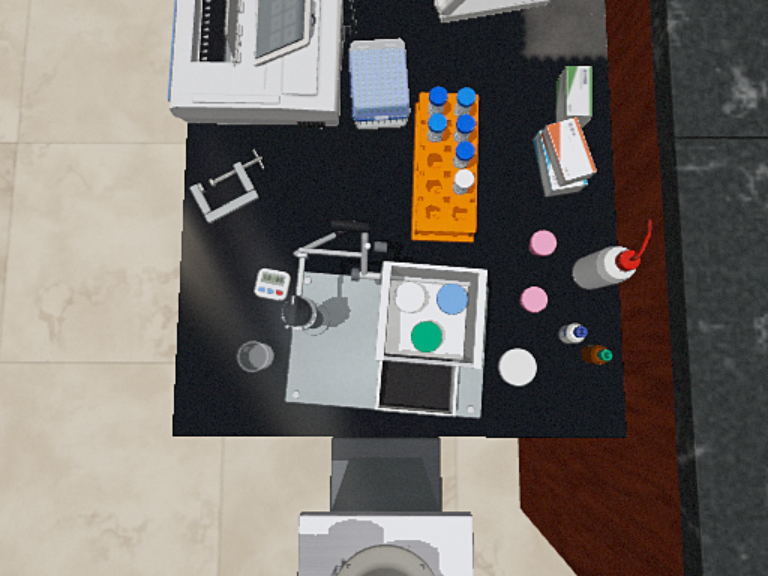

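```bash
python3 - <<'E'
from h import *
p=get_image("top")
f=p["frame"]
c=f[130:280,170:350]; cv2.imwrite("pics/topc.png",cv2.resize(c,None,fx=4.4,fy=4,interpolation=cv2.INTER_CUBIC))
q=get_image("side"); c=q["frame"][130:260,240:350]; cv2.imwrite("pics/sidec.png",cv2.resize(c,None,fx=5,fy=4.6,interpolation=cv2.INTER_CUBIC))
for l in ["knob_grip","lever_handle","cup_0_mid"]:
    for pic in (p,q): print(l,[(np.round(d["xyz"]).tolist(),round(d["confidence"],2)) for d in nets.pinpoint(pic,l)][:4])
E
```

```text
knob_grip [([508.0, 139.0, 232.0], 0.55)]
knob_grip [([504.0, 135.0, 235.0], 0.55), ([454.0, -65.0, 16.0], 0.34)]
lever_handle [([631.0, 60.0, 246.0], 0.73)]
lever_handle [([638.0, 62.0, 248.0], 0.59)]
cup_0_mid [([530.0, -34.0, 192.0], 0.88), ([575.0, 69.0, 165.0], 0.31)]
cup_0_mid []
```

View pics/topc.png

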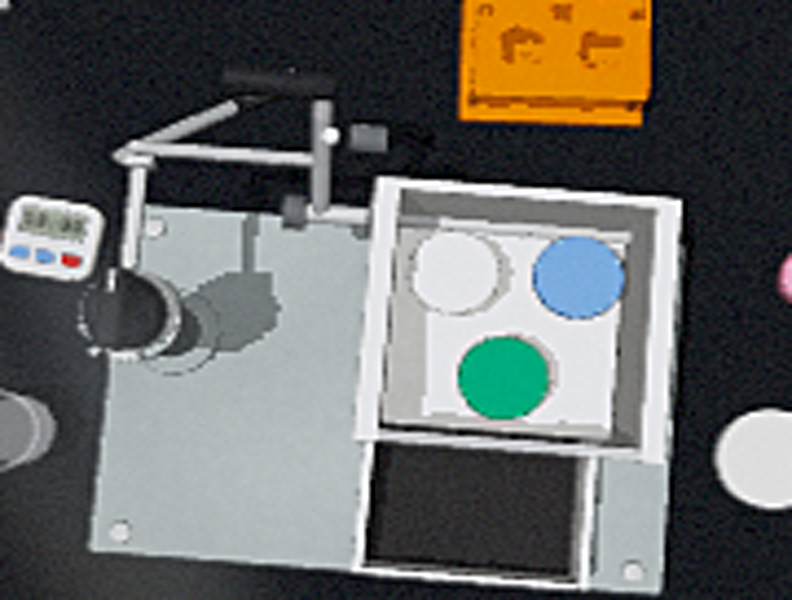

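View pics/sidec.png

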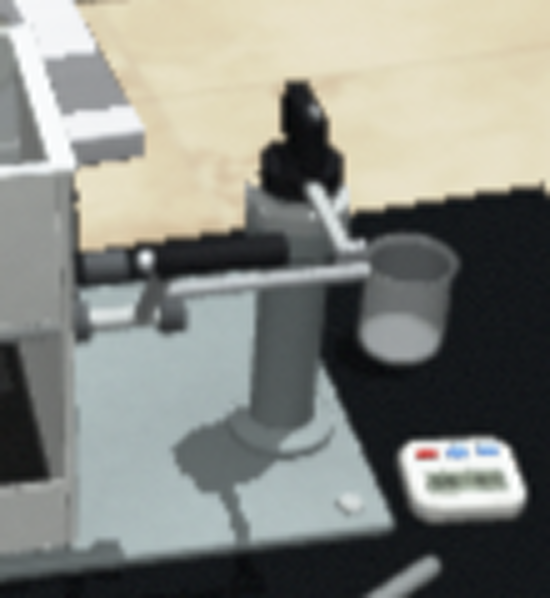

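```bash
python3 - <<'E'
from h import *
from scipy.optimize import least_squares
print([a for a in dir(arm) if a[0]!='_'])
p=get_image("top"); 
o=lambda u,v:(170+(u+.5)/4.4-.5,130+(v+.5)/4-.5)
def ray(uv,z):
    r=R.from_quat(p["orientation"]).as_matrix()
    d=r@np.array([(uv[0]-p["cx"])/p["fx"],(uv[1]-p["cy"])/p["fy"],1]); O=np.array(p["origin"])
    return (O+d*(z-O[2])/d[2])
corn={"FL":((92,550),(-165,240),6),"FR":((660,594),(-165,-125),6),"sBR":((684,200),(70,-72),270),"sBL":((374,178),(70,72),270),"sFL":((356,438),(-70,72),270),"sFR":((662,462),(-70,-72),270)}
W={k:ray(o(*v[0]),v[2])[:2] for k,v in corn.items()}
print(W)
def res(t):
    c,s=np.cos(t[2]),np.sin(t[2]); M=np.array([[c,-s],[s,c]])
    r=[]
    for k,v in corn.items(): r+=list(M@np.array(v[1])+t[:2]-W[k])
    return np.array(r)
l=least_squares(res,[500,-66,0]);print(l.x,np.round(l.fun,1))
for n,uv,z in [("knobtop",(123,310),240),("tongue tip",(135,165),202),("handleL",(225,75),247),("handleR",(332,85),247)]:
    w=ray(o(*uv),z); c,s=np.cos(l.x[2]),np.sin(l.x[2]); u=np.array([[c,s],[-s,c]])@(w[:2]-l.x[:2]); print(n,w.round(),u.round(1))
s=telemetry.read_state(); print(R.from_quat(s["ee_rot"]).as_matrix().round(3))
E
```

```text
['IKError', 'nose_length']
{'FL': array([354.73548706, 186.23055006]), 'FR': array([ 325.20318863, -174.85559094]), 'sBR': array([ 562.31560478, -144.42457428]), 'sBL': array([573.98036227,   5.04582783]), 'sFL': array([436.95098285,  13.27836118]), 'sFR': array([ 424.82233281, -131.12826183])}
[ 4.99625109e+02 -6.44807015e+01 -8.00828011e-02] [-0.4  1.7 -0.  -1.   1.3  2.6  1.2 -3.4 -1.3 -0.4 -0.7  0.5]
knobtop [506. 130. 240.] [ -9.4 194.4]
tongue tip [593. 132. 202.] [ 77.5 203.3]
handleL [636.  80. 247.] [123.9 155.2]
handleR [630.  26. 247.] [122.6 101. ]
[[-0.294 -0.956 -0.   ]
 [-0.956  0.294 -0.   ]
 [ 0.     0.    -1.   ]]
```

>>> apply_moves(steps=[{"hand": 1, "xyz": [0, 0, -7.8], "delta_rot": [0, 0, 0.2]}, {"hand": 1, "xyz": [0, 0, -7.8], "delta_rot": [0, 0, 0.3]}, {"hand": 1, "xyz": [34.7, -44.4, -7.8], "delta_rot": [0, 0, 1.4]}, {"hand": 1, "xyz": [34.7, -44.4, -7.8], "delta_rot": [0, 0, 1.4]}, {"hand": 1, "xyz": [34.7, -44.4, -7.8], "delta_rot": [0, 0, 1.4]}, {"hand": 1, "xyz": [34.7, -44.4, -7.8], "delta_rot": [0, 0, 1.4]}, {"hand": 1, "xyz": [34.7, -44.4, -7.8], "delta_rot": [0, 0, 1.4]}, {"hand": 1, "xyz": [34.7, -44.4, -7.8], "delta_rot": [0, 0, 1.4]}, {"hand": 1, "xyz": [34.7, -44.4, -7.8], "delta_rot": [0, 0, 1.4]}, {"hand": 1, "xyz": [34.7, -44.4, -7.8], "delta_rot": [0, 0, 1.4]}, {"hand": 1, "xyz": [34.7, -44.4, -7.8], "delta_rot": [0, 0, 1.4]}, {"hand": 1, "xyz": [34.7, -44.4, -7.8], "delta_rot": [0, 0, 1.4]}])

```text
clock: 3.1
position: [422.8, 253.6, 331.8]
ee_rot: [0.066, 0.998, 0.0, 0.0]
contact_force: [1.0, 0.8, -1.0]
gripper_width: 85.4
```

```bash
cat >> h.py <<'E'
def goto(P,yaw):
    "shift in tool axes (cm) & rotvec to reach world P mm, tool down with tool x at yaw deg"
    s=telemetry.read_state(); M=R.from_quat(s["ee_rot"]).as_matrix()
    d=M.T@(np.array(P)-s["position"])/10
    y=np.radians(yaw); x=np.array([np.cos(y),np.sin(y),0]); z=np.array([0,0,-1.]); T=np.stack([x,np.cross(z,x),z],1)
    print("t",round(s["clock"],2),"pos",s["position"].round(1),"yaw",np.degrees(np.arctan2(M[1,0],M[0,0])).round(2),"j",s["joints"].round(2),"F",s["contact_force"].round(1),"w",round(s["gripper_width"],1))
    print("xyz",d.round(2),"rot",R.from_matrix(M.T@T).as_rotvec().round(3))
E
python3 -c "
from h import *
goto([506,135,330],85.4)"
```

```text
t 3.1 pos [422.8 253.6 331.8] yaw 172.43 j [ 0.87  0.11 -0.17  0.   -1.29 -1.  ] F [ 1.   0.8 -1. ] w 85.4
xyz [ -9.81 -10.66   0.18] rot [ 1.000e-03 -0.000e+00  1.519e+00]
```

>>> apply_moves(steps=[{"hand": 1, "xyz": [-9.8, -10.7, 0.2], "delta_rot": [0, 0, 1.52]}, {"hand": 1, "xyz": [-9.8, -10.7, 0.2], "delta_rot": [0, 0, 1.52]}, {"hand": 1, "xyz": [-9.8, -10.7, 0.2], "delta_rot": [0, 0, 1.52]}, {"hand": 1, "xyz": [-9.8, -10.7, 0.2], "delta_rot": [0, 0, 1.52]}, {"hand": 1, "xyz": [-9.8, -10.7, 0.2], "delta_rot": [0, 0, 1.52]}, {"hand": 1, "xyz": [-9.8, -10.7, 0.2], "delta_rot": [0, 0, 1.52]}, {"hand": 1, "xyz": [-9.8, -10.7, 0.2], "delta_rot": [0, 0, 1.52]}, {"hand": 1, "xyz": [-9.8, -10.7, 0.2], "delta_rot": [0, 0, 1.52]}, {"hand": 1, "xyz": [-9.8, -10.7, 0.2], "delta_rot": [0, 0, 1.52]}, {"hand": 1, "xyz": [-9.8, -10.7, 0.2], "delta_rot": [0, 0, 1.52]}, {"hand": 1, "xyz": [-9.8, -10.7, 0.2], "delta_rot": [0, 0, 1.52]}, {"hand": 1, "xyz": [-9.8, -10.7, 0.2], "delta_rot": [0, 0, 1.52]}])

```text
clock: 4.1
position: [505.7, 136.8, 329.4]
ee_rot: [0.729, 0.684, 0.0, 0.0]
contact_force: [0.3, 0.2, -0.0]
gripper_width: 85.1
```

```bash
python3 - <<'E'
from h import *
goto([506,135,330],85.4)
p=get_image("wrist"); print(p["origin"])
for P in [(506,135,246),(506,135,211)]: print(proj(p,P))
for l in ["knob_grip","lever_handle"]: print(l,[(np.round(d["xyz"],1).tolist(),round(d["confidence"],2)) for d in nets.pinpoint(p,l)][:3])
save(p,"w1.png")
E
```

```text
t 4.1 pos [505.7 136.8 329.4] yaw 86.36 j [ 0.57  0.16 -0.11 -0.   -1.3  -2.21] F [ 0.3  0.2 -0. ] w 85.1
xyz [-0.17  0.04 -0.06] rot [ 0.    -0.     0.017]
[433.72777366 140.19208843 448.92129819]
(np.float64(251.8131921779808), np.float64(207.2935085521005))
(np.float64(251.93855527170854), np.float64(192.06678410362235))
knob_grip [([506.7, 134.9, 230.7], 0.91)]
lever_handle [([628.3, 58.7, 248.2], 0.71)]
```

View pics/w1.png

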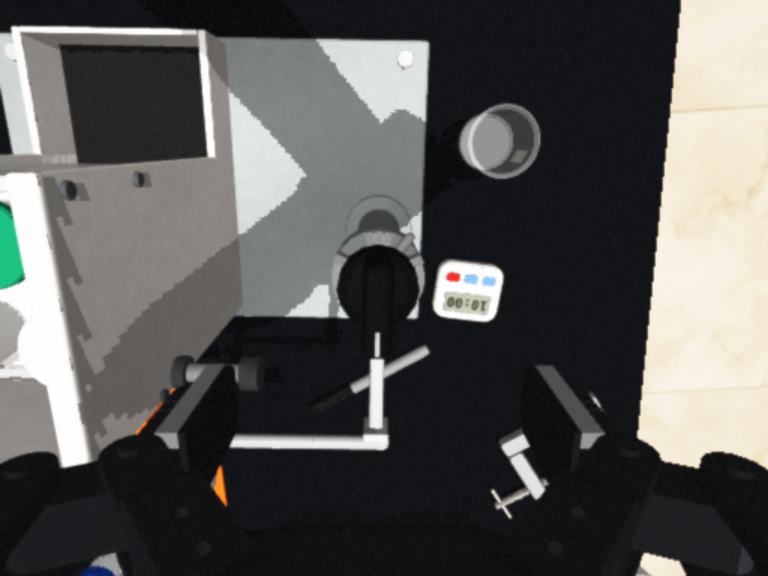

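>>> apply_moves(steps=[{"hand": 1, "xyz": [-0.17, 0.06, 3.5], "delta_rot": [0, 0, 0.017]}, {"hand": 1, "xyz": [-0.17, 0.06, 6.5], "delta_rot": [0, 0, 0.017]}, {"hand": 1, "xyz": [-0.17, 0.06, 9.0], "delta_rot": [0, 0, 0.017]}, {"hand": 1, "xyz": [-0.17, 0.06, 9.0], "delta_rot": [0, 0, 0.017]}, {"hand": 1, "xyz": [-0.17, 0.06, 9.0], "delta_rot": [0, 0, 0.017]}])

```text
clock: 4.67
position: [506.1, 134.8, 238.9]
ee_rot: [0.732, 0.681, -0.001, 0.0]
contact_force: [0.2, -0.8, 1.5]
gripper_width: 85.0
```

>>> apply_moves(steps=[{"hand": 0.4, "xyz": [0, 0, 0], "delta_rot": [0, 0, 0]}, {"hand": 0, "xyz": [0, 0, 0], "delta_rot": [0, 0, 0]}, {"hand": 0, "xyz": [0, 0, 0], "delta_rot": [0, 0, 0]}, {"hand": 0, "xyz": [0, 0, 0], "delta_rot": [0, 0, 0]}, {"hand": 0, "xyz": [0, 0, 0], "delta_rot": [0, 0, 0]}, {"hand": 0, "xyz": [0, 0, 0], "delta_rot": [0, 0, 0]}, {"hand": 0, "xyz": [0, 0, 0], "delta_rot": [0, 0, 0]}, {"hand": 0, "xyz": [0, 0, 0], "delta_rot": [0, 0, 0]}])

```text
clock: 5.33
position: [506.5, 135.7, 240.1]
ee_rot: [0.733, 0.681, 0.001, -0.0]
contact_force: [-2.4, 2.7, 3.6]
gripper_width: 12.8
```

```bash
python3 - <<'E'
from h import *
goto([506.5,135,255],85.4)
p=get_image("side");save(p,"s2.png")
E
```

```text
t 5.33 pos [506.5 135.7 240.1] yaw 85.77 j [ 0.57  0.22 -0.26 -0.   -1.09 -2.22] F [-2.4  2.7  3.6] w 12.8
xyz [-0.07  0.01 -1.49] rot [ 0.001 -0.001  0.007]
```

View pics/s2.png

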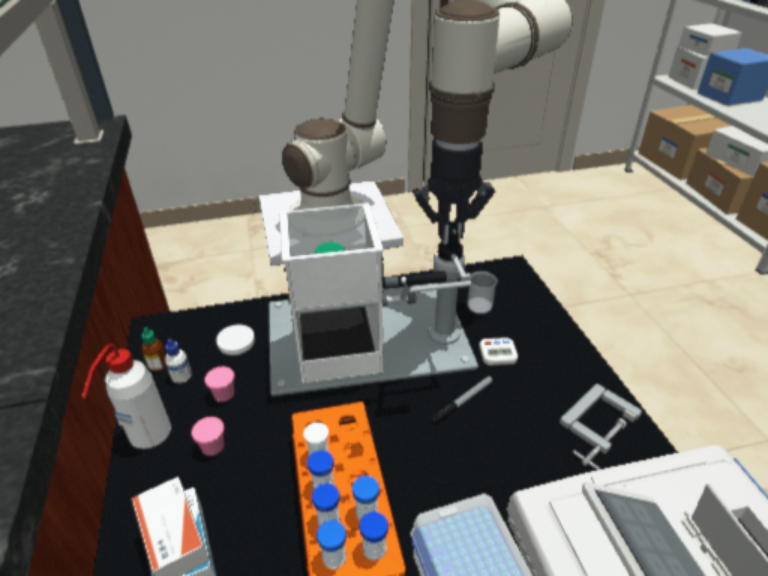

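>>> apply_moves(steps=[{"hand": 0, "xyz": [0, 0, -0.5], "delta_rot": [0, 0, 0]}, {"hand": 0, "xyz": [0, 0, -1.0], "delta_rot": [0, 0, 0]}, {"hand": 0, "xyz": [0, 0, -1.5], "delta_rot": [0, 0, 0]}, {"hand": 0, "xyz": [0, 0, -1.5], "delta_rot": [0, 0, 0]}, {"hand": 0, "xyz": [0, 0, -1.5], "delta_rot": [0, 0, 0]}, {"hand": 0, "xyz": [0, 0, -1.5], "delta_rot": [0, 0, 0]}])

```text
clock: 5.88
position: [506.4, 135.6, 253.9]
ee_rot: [0.733, 0.68, 0.0, -0.0]
contact_force: [2.1, 4.9, -4.1]
gripper_width: 13.2
```

```bash
python3 - <<'E'
from h import *
goto([506.5,135,255],160.4)
E
```

```text
t 5.88 pos [506.4 135.6 253.9] yaw 85.75 j [ 0.57  0.21 -0.24 -0.   -1.12 -2.22] F [ 2.1  4.9 -4.1] w 13.2
xyz [-0.06  0.02 -0.11] rot [ 1.000e-03 -1.000e-03 -1.303e+00]
```

>>> apply_moves(steps=[{"hand": 0, "xyz": [0, 0, -0.1], "delta_rot": [0, 0, -0.12]}, {"hand": 0, "xyz": [0, 0, -0.1], "delta_rot": [0, 0, -0.24]}, {"hand": 0, "xyz": [0, 0, -0.1], "delta_rot": [0, 0, -0.36]}, {"hand": 0, "xyz": [0, 0, -0.1], "delta_rot": [0, 0, -0.48]}, {"hand": 0, "xyz": [0, 0, -0.1], "delta_rot": [0, 0, -0.6]}, {"hand": 0, "xyz": [0, 0, -0.1], "delta_rot": [0, 0, -0.72]}, {"hand": 0, "xyz": [0, 0, -0.1], "delta_rot": [0, 0, -0.84]}, {"hand": 0, "xyz": [0, 0, -0.1], "delta_rot": [0, 0, -0.96]}, {"hand": 0, "xyz": [0, 0, -0.1], "delta_rot": [0, 0, -1.08]}, {"hand": 0, "xyz": [0, 0, -0.1], "delta_rot": [0, 0, -1.2]}, {"hand": 0, "xyz": [0, 0, -0.1], "delta_rot": [0, 0, -1.31]}, {"hand": 0, "xyz": [0, 0, -0.1], "delta_rot": [0, 0, -1.31]}])

```text
clock: 6.88
position: [507.6, 134.0, 255.4]
ee_rot: [0.165, 0.986, -0.001, 0.002]
contact_force: [6.0, -1.0, -4.5]
gripper_width: 13.2
```

```bash
python3 - <<'E'
from h import *
goto([506.5,135,239],160.8)
p=get_image("side");save(p,"s3.png")
p=get_image("wrist");save(p,"w3.png")
E
```

```text
t 6.88 pos [507.6 134.  255.4] yaw 161.01 j [ 0.57  0.21 -0.23  0.   -1.12 -0.9 ] F [ 6.  -1.  -4.5] w 13.2
xyz [0.14 0.06 1.64] rot [-0.001  0.003  0.004]
```

View pics/s3.png

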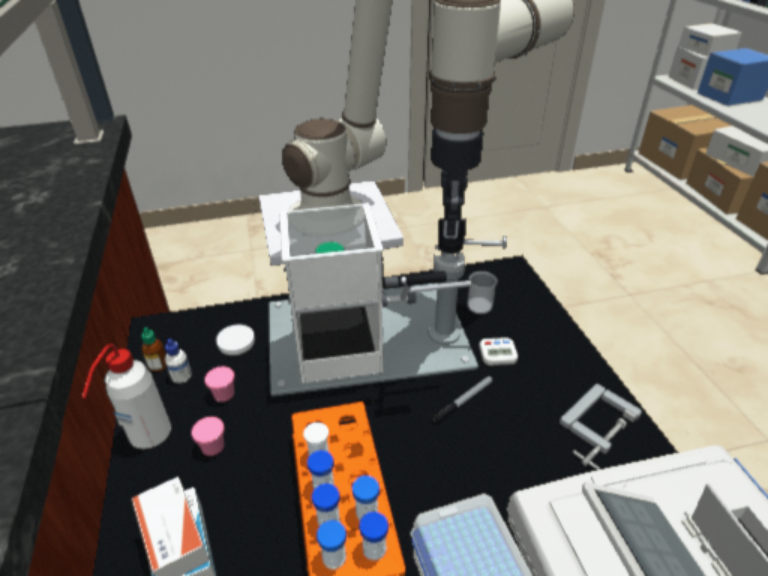

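View pics/w3.png

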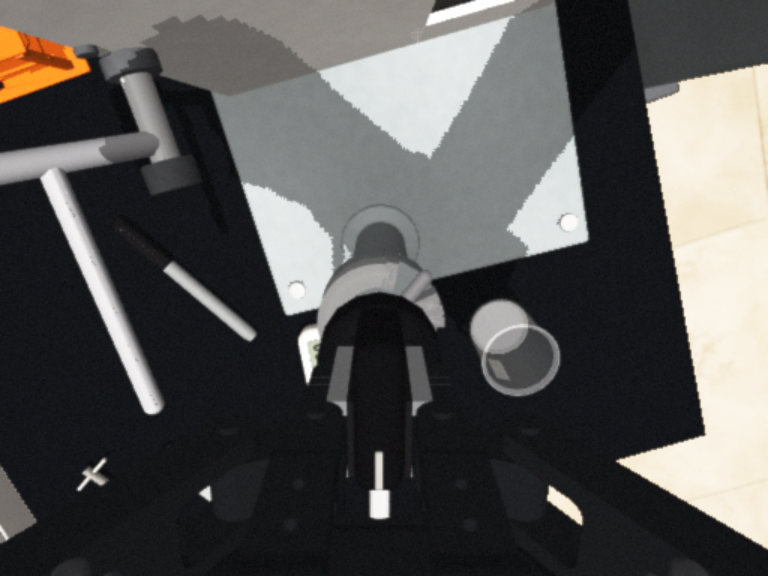

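>>> apply_moves(steps=[{"hand": 0, "xyz": [0, 0, 0.5], "delta_rot": [0, 0, 0]}, {"hand": 0, "xyz": [0, 0, 1.0], "delta_rot": [0, 0, 0]}, {"hand": 0, "xyz": [0, 0, 1.4], "delta_rot": [0, 0, 0]}, {"hand": 0, "xyz": [0, 0, 1.5], "delta_rot": [0, 0, 0]}, {"hand": 0, "xyz": [0, 0, 1.5], "delta_rot": [0, 0, 0]}, {"hand": 0, "xyz": [0, 0, 1.5], "delta_rot": [0, 0, 0]}])

```text
clock: 7.48
position: [507.6, 134.0, 240.6]
ee_rot: [0.167, 0.986, -0.001, 0.002]
contact_force: [4.8, -1.5, -3.9]
gripper_width: 13.1
```

```bash
python3 - <<'E'
from h import *
goto([506.5,135,239],160.8)
p=get_image("side");cv2.imwrite("pics/s4.png",cv2.resize(p["frame"][120:260,240:380],None,fx=4,fy=4,interpolation=cv2.INTER_CUBIC))
E
```

```text
t 7.48 pos [507.6 134.  240.6] yaw 160.81 j [ 0.57  0.22 -0.26  0.   -1.09 -0.91] F [ 4.8 -1.5 -3.9] w 13.1
xyz [0.14 0.06 0.16] rot [-0.001  0.003  0.   ]
```

View pics/s4.png

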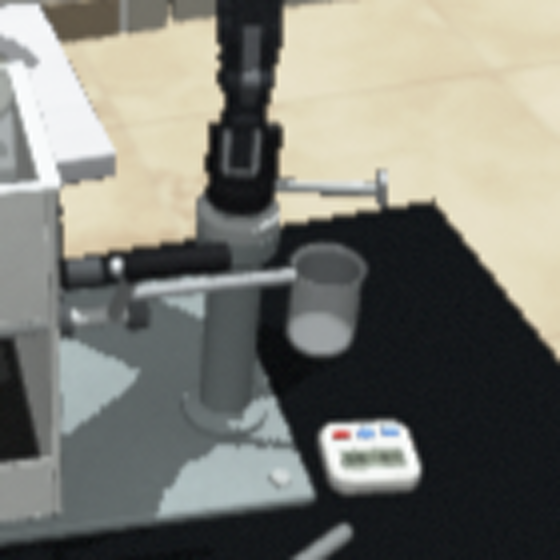

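>>> apply_moves(steps=[{"hand": 0, "xyz": [0, 0, 0.1], "delta_rot": [0, 0, 0]}, {"hand": 0.5, "xyz": [0, 0, 0.1], "delta_rot": [0, 0, 0]}, {"hand": 0.6, "xyz": [0, 0, 0], "delta_rot": [0, 0, 0]}, {"hand": 0.6, "xyz": [0, 0, 0], "delta_rot": [0, 0, 0]}, {"hand": 0.6, "xyz": [0, 0, 0], "delta_rot": [0, 0, 0]}, {"hand": 0.6, "xyz": [0, 0, -3], "delta_rot": [0, 0, 0]}, {"hand": 0.6, "xyz": [0, 0, -6], "delta_rot": [0, 0, 0]}, {"hand": 0.6, "xyz": [0, 0, -9], "delta_rot": [0, 0, 0]}, {"hand": 0.6, "xyz": [0, 0, -9], "delta_rot": [0, 0, 0]}, {"hand": 0.6, "xyz": [0, 0, -9], "delta_rot": [0, 0, 0]}])

```text
clock: 8.37
position: [506.5, 135.4, 332.3]
ee_rot: [0.167, 0.986, 0.001, 0.001]
contact_force: [-0.4, 0.2, -0.7]
gripper_width: 51.7
```

```bash
python3 - <<'E'
from h import *
p=get_image("side");cv2.imwrite("pics/s5.png",cv2.resize(p["frame"][120:260,240:380],None,fx=4,fy=4,interpolation=cv2.INTER_CUBIC))
t=get_image("top")
for pp in (p,t): 
  for l in ["knob_grip","lever_handle","trap_hinge"]: print(l,[(np.round(d["xyz"],1).tolist(),round(d["confidence"],2)) for d in nets.pinpoint(pp,l)][:3])
goto([634,61,330],175.4)
E
```

```text
knob_grip [([506.6, 133.3, 234.0], 0.61)]
lever_handle [([634.8, 60.2, 248.1], 0.91), ([455.1, -63.6, 14.1], 0.2)]
trap_hinge [([569.6, 58.7, 168.5], 0.91)]
knob_grip [([508.0, 137.2, 229.5], 0.77)]
lever_handle [([637.5, 64.4, 243.8], 0.77)]
trap_hinge [([574.0, 67.7, 165.9], 0.88), ([531.2, -34.7, 190.9], 0.3)]
t 8.77 pos [506.  135.  329.5] yaw 160.81 j [ 0.57  0.16 -0.11 -0.   -1.3  -0.91] F [-0.2 -0.5 -0.2] w 51.6
xyz [-14.52  -2.78  -0.06] rot [-0.001 -0.001 -0.255]
```

View pics/s5.png

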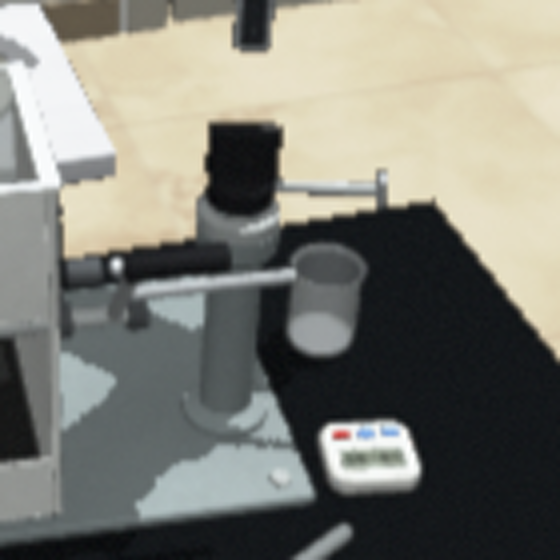

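>>> apply_moves(steps=[{"hand": 0.6, "xyz": [-14.6, -2.8, 0], "delta_rot": [0, 0, -0.255]}, {"hand": 0.6, "xyz": [-14.6, -2.8, 0], "delta_rot": [0, 0, -0.255]}, {"hand": 0.6, "xyz": [-14.6, -2.8, 0], "delta_rot": [0, 0, -0.255]}, {"hand": 0.6, "xyz": [-14.6, -2.8, 0], "delta_rot": [0, 0, -0.255]}, {"hand": 0.6, "xyz": [-14.6, -2.8, 0], "delta_rot": [0, 0, -0.255]}, {"hand": 0.6, "xyz": [-14.6, -2.8, 0], "delta_rot": [0, 0, -0.255]}, {"hand": 0.6, "xyz": [-14.6, -2.8, 0], "delta_rot": [0, 0, -0.255]}, {"hand": 0.6, "xyz": [-14.6, -2.8, 0], "delta_rot": [0, 0, -0.255]}])

```text
clock: 9.43
position: [634.2, 61.1, 330.6]
ee_rot: [0.04, 0.999, 0.0, -0.0]
contact_force: [-0.3, 0.3, 0.5]
gripper_width: 51.3
```

```bash
python3 - <<'E'
from h import *
goto([635,60,248],175.4)
p=get_image("wrist");save(p,"w6.png");print(proj(p,(635,60,247)))
print([(np.round(d["xyz"],1).tolist(),round(d["confidence"],2)) for d in nets.pinpoint(p,"lever_handle")][:3])
E
```

```text
t 9.43 pos [634.2  61.1 330.6] yaw 175.47 j [ 0.35  0.37  0.17 -0.   -1.38 -0.43] F [-0.3  0.3  0.5] w 51.3
xyz [-0.09 -0.1   8.26] rot [ 0.    -0.     0.001]
(np.float64(251.31972834190543), np.float64(207.0064725697942))
[([632.5, 60.3, 248.5], 0.92)]
```

View pics/w6.png

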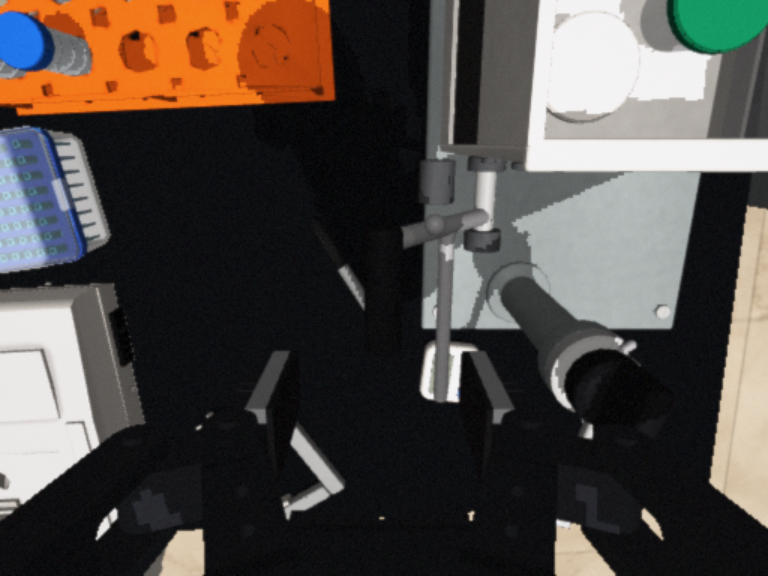

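>>> apply_moves(steps=[{"hand": 0.6, "xyz": [0.1, -0.2, 4], "delta_rot": [0, 0, 0]}, {"hand": 0.6, "xyz": [0.1, -0.2, 7], "delta_rot": [0, 0, 0]}, {"hand": 0.6, "xyz": [0.1, -0.2, 8.4], "delta_rot": [0, 0, 0]}, {"hand": 0.6, "xyz": [0.1, -0.2, 8.4], "delta_rot": [0, 0, 0]}, {"hand": 0.6, "xyz": [0.1, -0.2, 8.4], "delta_rot": [0, 0, 0]}, {"hand": 0.3, "xyz": [0.1, -0.2, 8.4], "delta_rot": [0, 0, 0]}, {"hand": 0.3, "xyz": [0.1, -0.2, 8.4], "delta_rot": [0, 0, 0]}, {"hand": 0.3, "xyz": [0.1, -0.2, 8.4], "delta_rot": [0, 0, 0]}])

```text
clock: 10.2
position: [634.4, 59.0, 248.2]
ee_rot: [0.04, 0.999, 0.001, 0.002]
contact_force: [-0.4, 0.1, 0.3]
gripper_width: 25.6
```

```bash
python3 - <<'E'
from h import *
goto([633,59,247],175.4)
p=get_image("wrist");save(p,"w7.png")
a=np.array
for th in [0,.1,.2,.4,.6,.8,1,1.15,1.3]:
    l=.64-th; dx=100*(np.sin(l)-np.sin(.64)); dz=100*(np.cos(l)-np.cos(.64)); print(th,"toolx cm",round(-dx/10,2),"toolz",round(-dz/10,2))
E
```

```text
t 10.2 pos [634.4  59.  248.2] yaw 175.43 j [ 0.35  0.41  0.03  0.   -1.19 -0.43] F [-0.4  0.1  0.3] w 25.6
xyz [ 0.14 -0.01  0.12] rot [0.001 0.003 0.001]
0 toolx cm -0.0 toolz -0.0
0.1 toolx cm 0.83 toolz -0.56
0.2 toolx cm 1.71 toolz -1.03
0.4 toolx cm 3.59 toolz -1.69
0.6 toolx cm 5.57 toolz -1.97
0.8 toolx cm 7.57 toolz -1.85
1 toolx cm 9.49 toolz -1.34
1.15 toolx cm 10.85 toolz -0.71
1.3 toolx cm 12.1 toolz 0.12
```

View pics/w7.png

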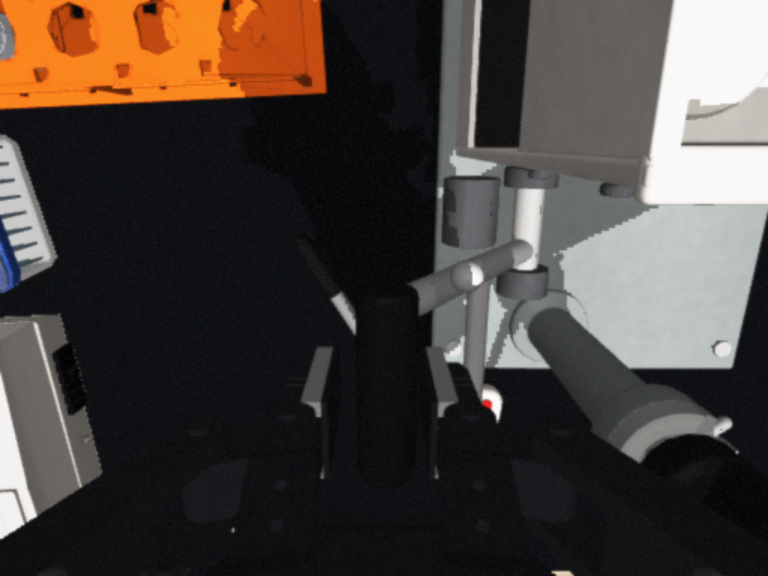

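>>> apply_moves(steps=[{"hand": 0.3, "xyz": [0.9, 0, -0.4], "delta_rot": [0, 0, 0]}, {"hand": 0.3, "xyz": [1.8, 0, -0.8], "delta_rot": [0, 0, 0]}, {"hand": 0.3, "xyz": [2.8, 0, -1.3], "delta_rot": [0, 0, 0]}, {"hand": 0.3, "xyz": [3.8, 0, -1.6], "delta_rot": [0, 0, 0]}, {"hand": 0.3, "xyz": [5.0, 0, -1.8], "delta_rot": [0, 0, 0]}, {"hand": 0.3, "xyz": [6.2, 0, -1.9], "delta_rot": [0, 0, 0]}, {"hand": 0.3, "xyz": [7.5, 0, -1.8], "delta_rot": [0, 0, 0]}, {"hand": 0.3, "xyz": [8.7, 0, -1.6], "delta_rot": [0, 0, 0]}, {"hand": 0.3, "xyz": [9.9, 0, -1.2], "delta_rot": [0, 0, 0]}, {"hand": 0.3, "xyz": [11.0, 0, -0.7], "delta_rot": [0, 0, 0]}, {"hand": 0.3, "xyz": [11.5, 0, -0.4], "delta_rot": [0, 0, 0]}, {"hand": 0.3, "xyz": [11.5, 0, -0.4], "delta_rot": [0, 0, 0]}])

```text
clock: 11.25
position: [517.2, 67.8, 250.2]
ee_rot: [0.04, 0.999, -0.0, -0.001]
contact_force: [-1.1, -0.6, -0.1]
gripper_width: 25.4
```

```bash
python3 - <<'E'
from h import *
goto([633,59,247],175.4)
p=get_image("side");save(p,"s8.png")
t=get_image("top");save(t,"t8.png")
print([(np.round(d["xyz"],1).tolist(),round(d["confidence"],2)) for d in nets.pinpoint(p,"cup_0_mid")][:6])
print([(np.round(d["xyz"],1).tolist(),round(d["confidence"],2)) for d in nets.pinpoint(t,"cup_0_mid")][:6])
E
```

```text
t 11.25 pos [517.2  67.8 250.2] yaw 175.44 j [ 0.44  0.21 -0.25 -0.   -1.11 -0.52] F [-1.1 -0.6 -0.1] w 25.4
xyz [-11.61   0.05   0.3 ] rot [-0.    -0.002  0.001]
[]
[([488.0, -27.1, 37.0], 0.7)]
```

View pics/s8.png

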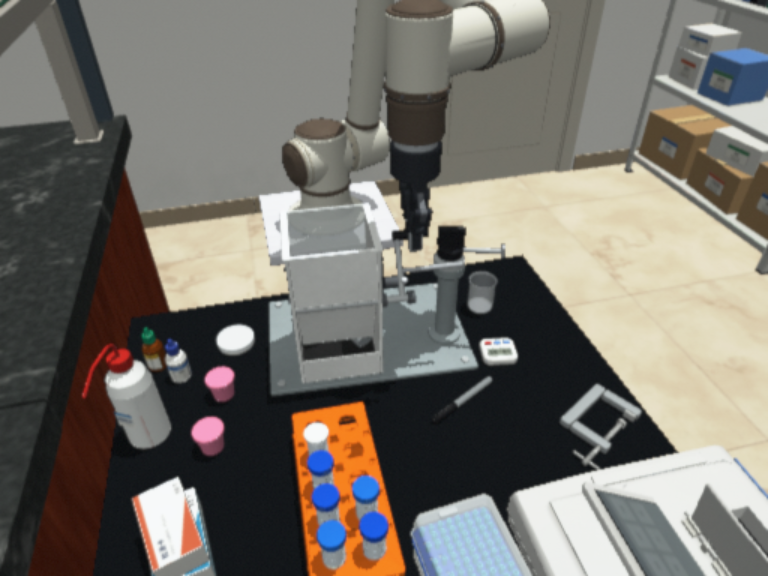

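View pics/t8.png

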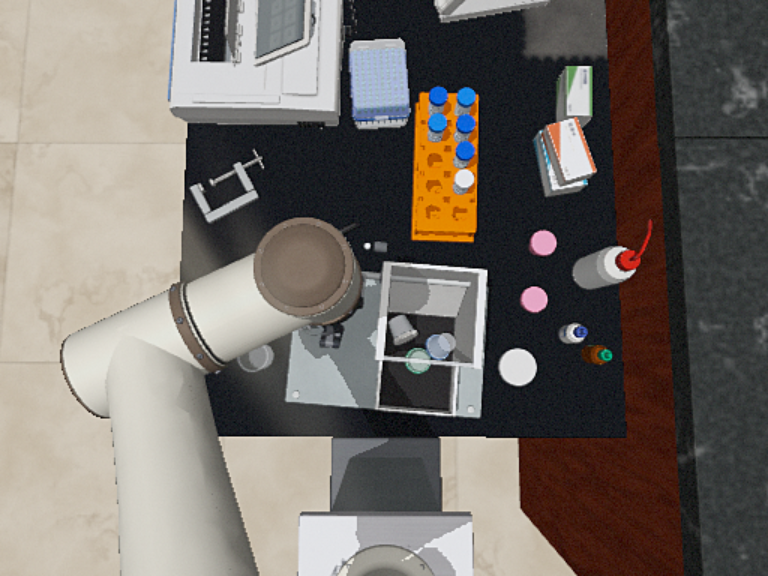

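>>> apply_moves(steps=[{"hand": 0.3, "xyz": [0, 0, 0], "delta_rot": [0, 0, 0]}, {"hand": 0.3, "xyz": [0, 0, 0], "delta_rot": [0, 0, 0]}, {"hand": 0.3, "xyz": [0, 0, 0], "delta_rot": [0, 0, 0]}, {"hand": 0.3, "xyz": [0, 0, 0], "delta_rot": [0, 0, 0]}])

```text
clock: 11.78
position: [519.3, 67.9, 250.2]
ee_rot: [0.04, 0.999, -0.0, -0.0]
contact_force: [-0.3, 0.9, -0.7]
gripper_width: 25.9
```

```bash
python3 - <<'E'
from h import *
t=get_image("top");s=get_image("side")
a=cv2.resize(t["frame"][165:285,240:335],(400,500),interpolation=cv2.INTER_CUBIC)
b=cv2.resize(s["frame"][130:260,175:275],(385,500),interpolation=cv2.INTER_CUBIC)
cv2.imwrite("pics/c9.png",np.hstack([a,b]))
for c in (t,s):print([(np.round(d["xyz"],1).tolist(),round(d["confidence"],2)) for d in nets.pinpoint(c,"cup_0_mid")][:6])
E
```

```text
[([423.7, -249.1, -0.5], 0.69), ([504.8, -50.9, 35.9], 0.61)]
[([511.1, -53.9, 34.5], 0.66)]
```

View pics/c9.png

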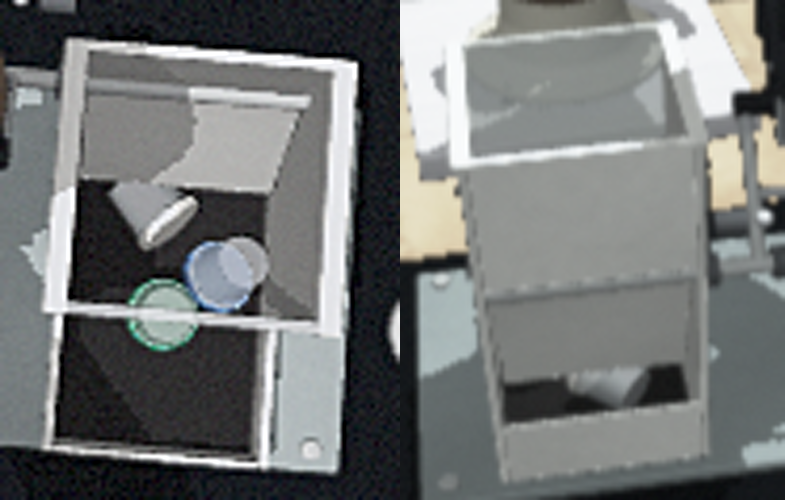

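>>> apply_moves(steps=[{"hand": 0.3, "xyz": [-0.6, 0, -0.4], "delta_rot": [0, 0, 0]}, {"hand": 0.3, "xyz": [-1.6, 0, -0.8], "delta_rot": [0, 0, 0]}, {"hand": 0.3, "xyz": [-2.8, 0, -1.2], "delta_rot": [0, 0, 0]}, {"hand": 0.3, "xyz": [-4.0, 0, -1.4], "delta_rot": [0, 0, 0]}, {"hand": 0.3, "xyz": [-5.3, 0, -1.5], "delta_rot": [0, 0, 0]}, {"hand": 0.3, "xyz": [-6.5, 0, -1.4], "delta_rot": [0, 0, 0]}, {"hand": 0.3, "xyz": [-7.7, 0, -1.2], "delta_rot": [0, 0, 0]}, {"hand": 0.3, "xyz": [-8.8, 0, -0.9], "delta_rot": [0, 0, 0]}, {"hand": 0.3, "xyz": [-9.8, 0, -0.4], "delta_rot": [0, 0, 0]}, {"hand": 0.3, "xyz": [-10.8, 0, 0.0], "delta_rot": [0, 0, 0]}, {"hand": 0.3, "xyz": [-11.6, 0, 0.3], "delta_rot": [0, 0, 0]}, {"hand": 0.3, "xyz": [-11.9, 0, 0.4], "delta_rot": [0, 0, 0]}])

```text
clock: 12.98
position: [637.1, 58.3, 244.4]
ee_rot: [0.04, 0.999, -0.0, -0.002]
contact_force: [-8.2, 2.3, 3.2]
gripper_width: 26.0
```

>>> apply_moves(steps=[{"hand": 0.3, "xyz": [0, 0, 0], "delta_rot": [0, 0, 0]}, {"hand": 0.3, "xyz": [0, 0, 0], "delta_rot": [0, 0, 0]}])

```text
clock: 13.15
position: [636.9, 58.3, 244.6]
ee_rot: [0.04, 0.999, -0.0, -0.002]
contact_force: [-3.2, 0.5, -3.0]
gripper_width: 25.8
```

```bash
python3 - <<'E'
from h import *
goto([633,59,247],175.4)
p=get_image("wrist");save(p,"w10.png")
t=get_image("side");save(t,"s10.png")
E
```

```text
t 13.15 pos [636.9  58.3 244.6] yaw 175.39 j [ 0.34  0.42  0.04 -0.   -1.19 -0.42] F [-3.2  0.5 -3. ] w 25.8
xyz [ 0.39  0.04 -0.24] rot [-0.001 -0.004 -0.   ]
```

View pics/w10.png

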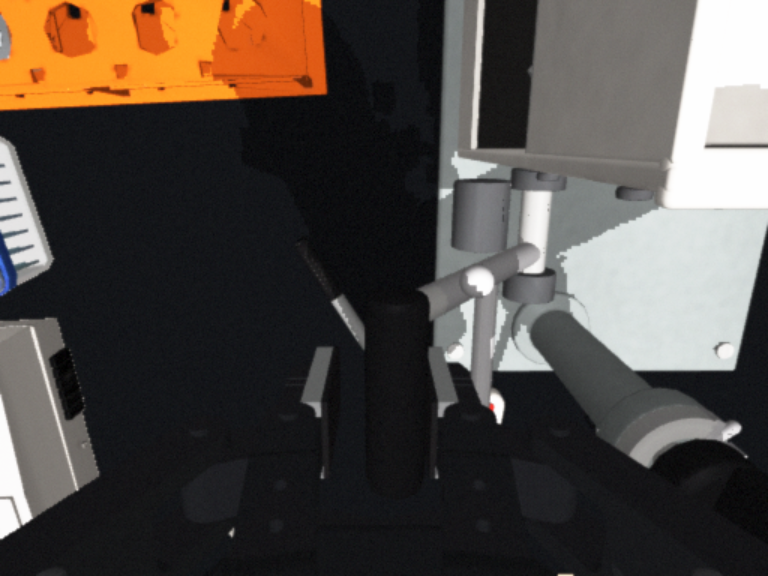

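View pics/s10.png

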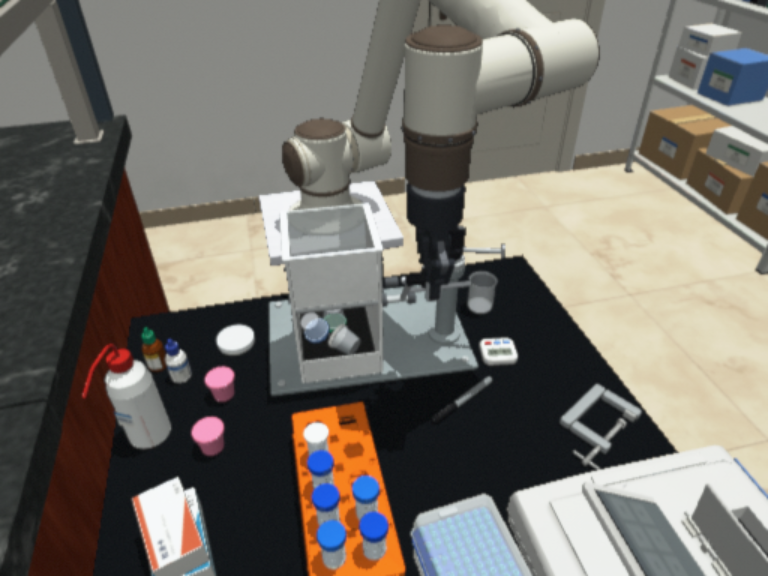

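>>> apply_moves(steps=[{"hand": 0.3, "xyz": [-0.2, 0, 0.1], "delta_rot": [0, 0, 0]}, {"hand": 0.3, "xyz": [-0.4, 0, 0.2], "delta_rot": [0, 0, 0]}, {"hand": 0.3, "xyz": [-0.5, 0, 0.3], "delta_rot": [0, 0, 0]}, {"hand": 0.3, "xyz": [-0.5, 0, 0.3], "delta_rot": [0, 0, 0]}])

```text
clock: 13.58
position: [637.4, 58.2, 244.4]
ee_rot: [0.04, 0.999, -0.001, -0.006]
contact_force: [-19.1, 3.6, 8.6]
gripper_width: 25.8
```

>>> apply_moves(steps=[{"hand": 0.3, "xyz": [0.4, 0, -0.2], "delta_rot": [0, 0, 0]}, {"hand": 0.6, "xyz": [0.7, 0, -0.4], "delta_rot": [0, 0, 0]}, {"hand": 0.6, "xyz": [0.7, 0, -0.5], "delta_rot": [0, 0, 0]}, {"hand": 0.6, "xyz": [0.7, 0, -0.5], "delta_rot": [0, 0, 0]}, {"hand": 0.6, "xyz": [0.7, 0, -0.5], "delta_rot": [0, 0, 0]}, {"hand": 0.6, "xyz": [0.7, 0, -3], "delta_rot": [0, 0, 0]}, {"hand": 0.6, "xyz": [0.7, 0, -6], "delta_rot": [0, 0, 0]}, {"hand": 0.6, "xyz": [0.7, 0, -9], "delta_rot": [0, 0, 0]}, {"hand": 0.6, "xyz": [0.7, 0, -12], "delta_rot": [0, 0, 0]}, {"hand": 0.6, "xyz": [0.7, 0, -12], "delta_rot": [0, 0, 0]}, {"hand": 0.6, "xyz": [0.7, 0, -12], "delta_rot": [0, 0, 0]}])

```text
clock: 14.5
position: [636.9, 58.6, 365.8]
ee_rot: [0.04, 0.999, 0.001, 0.003]
contact_force: [-0.3, 0.7, -0.7]
gripper_width: 51.3
```

```bash
python3 - <<'E'
from h import *
goto([633,59,247],175.4)
s=get_image("side");t=get_image("top");w=get_image("wrist")
for c in (s,t,w):
  for l in ["lever_handle","knob_grip","cup_0_mid"]: print(l,[(np.round(d["xyz"],1).tolist(),round(d["confidence"],2)) for d in nets.pinpoint(c,l)][:4])
a=cv2.resize(s["frame"][130:260,180:345],(700,552),interpolation=cv2.INTER_CUBIC)
cv2.imwrite("pics/s11.png",a)
E
```

```text
t 14.5 pos [636.9  58.6 365.8] yaw 175.4 j [ 0.34  0.36  0.24  0.   -1.45 -0.42] F [-0.3  0.7 -0.7] w 51.3
xyz [ 0.46 -0.02 11.88] rot [0.002 0.006 0.   ]
lever_handle [([638.0, 61.4, 248.9], 0.78)]
knob_grip [([508.4, 135.6, 233.2], 0.67)]
cup_0_mid [([505.4, -51.6, 33.3], 0.64)]
lever_handle [([635.9, 62.2, 246.7], 0.83)]
knob_grip [([505.9, 139.7, 232.2], 0.8), ([451.2, -61.9, 13.6], 0.38)]
cup_0_mid []
lever_handle [([629.5, 61.2, 247.1], 0.78)]
knob_grip [([505.8, 138.2, 232.2], 0.61)]
cup_0_mid []
```

View pics/s11.png

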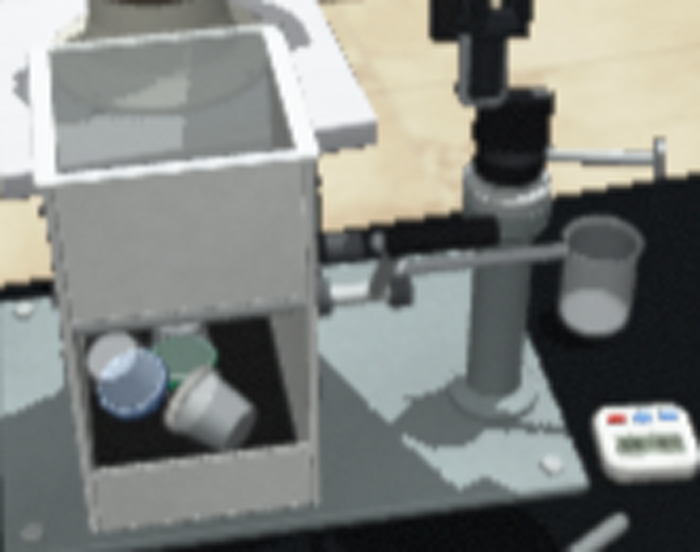

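```bash
python3 - <<'E'
from h import *
s=get_image("side")
a=cv2.imread("pics/s5.png")
b=cv2.resize(s["frame"][120:260,240:380],None,fx=4,fy=4,interpolation=cv2.INTER_CUBIC)
reg={"lever":(235,310,60,300),"knob":(120,230,200,400),"static":(420,520,300,430)}
for k,(y0,y1,x0,x1) in reg.items():
    g=[cv2.cvtColor(i[y0:y1,x0:x1],cv2.COLOR_BGR2GRAY).astype(np.float32) for i in (a,b)]
    print(k,np.round(cv2.phaseCorrelate(*g),2), np.abs(g[0]-g[1]).mean())
cv2.imwrite("pics/cmp.png",np.hstack([a[180:340,0:400],b[180:340,0:400]]))
E
```

```text
Traceback (most recent call last):
ValueError: setting an array element with a sequence. The requested array has an inhomogeneous shape after 1 dimensions. The detected shape was (2,) + inhomogeneous part.
```

```bash
python3 - <<'E'
from h import *
s=get_image("side")
a=cv2.imread("pics/s5.png")
b=cv2.resize(s["frame"][120:260,240:380],None,fx=4,fy=4,interpolation=cv2.INTER_CUBIC)
reg={"lever":(235,310,60,300),"knob":(120,230,200,400),"static":(420,520,300,430)}
for k,(y0,y1,x0,x1) in reg.items():
    g=[cv2.cvtColor(i[y0:y1,x0:x1],cv2.COLOR_BGR2GRAY).astype(np.float32) for i in (a,b)]
    print(k,cv2.phaseCorrelate(*g), np.abs(g[0]-g[1]).mean())
cv2.imwrite("pics/cmp.png",np.hstack([a[180:340,0:400],b[180:340,0:400]]))
E
```

```text
lever ((-0.04964171412370888, 0.4319073510460001), 0.7299250831604004) 14.363277
knob ((0.4941673129277149, 8.740411325510756), -0.03074291769663493) 4.9075
static ((0.46269826035555184, 0.011201907271789935), 0.9931645168728298) 0.70361537
```

View pics/cmp.png

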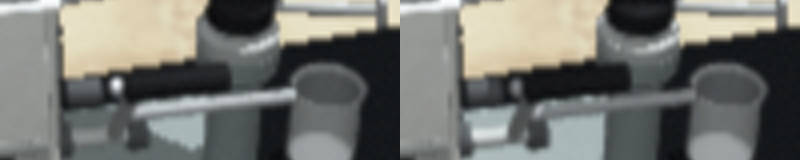

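```bash
python3 -c "
from h import *
print(workorder.job_done())"
```

```text
the job is handed in; nothing more can be done
None
```

The hopper is empty, the trap is shut again and the job was handed in at about 15 s of the 56 s; no verdict was reported.

**What I did:** I gripped the knob and lifted it about 14–15 mm. I turned it about 75° anticlockwise and let it drop into its second notch. Then I held the lever loosely between the pads, swung it over to the front, and pushed it back against its stop. At the stop the tool no longer advanced under about 21 N. I then opened the fingers and moved the tool 120 mm clear.

**Last checks:**
- **Lever:** it matches its position from before opening to about 0.1 pixel in the side view.
- **Knob:** it looks fully down, with its tongue pointing left. The numeric image comparison for the knob gave no usable result because the gripper was in the crop, so this rests on the picture.
- **Cups:** the white, blue and green cups all lie in the tray by eye. The network located only one of them, inside the tray.
- **Bystanders:** the timer and beaker look unmoved after the last move; the dish and pen looked so in the pictures just before it. I did not re-measure any of them.
- **Lever position readings:** the network's estimates for the handle differed by up to about 8 mm between cameras, so I relied on the image comparison and the contact force instead.

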